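# Fit the steaming rack under the steamer's lip and load the custard cups

## Robot

A 7-joint arm with a two-finger parallel gripper is mounted at the origin on the work surface. World frame = base frame: x ahead of the robot, y to its left, z up, the work surface at z = 0. Lengths are in m, angles in degrees, forces in N, time in s.
With the tool pointing down it reaches from about 0.35 to 0.775 m from the base axis. Payload 3.1 kg.
Tool frame: the origin (TCP) lies on the centre line of the jaws, within the pads' length; the fingertips stand 17 mm ahead of it and the grasp point (between the pads) lies 2 mm behind it (robot.tip_reach is the distance from the TCP to the fingertips, in m); z points along the fingers, y is the line along which they close (so a half turn about z gives the same grasp; the last joint's range is limited). The gripper opens to 85 mm and grips with 20 to 120 N. Pads are 22 mm wide; open, the fingers measure 114 mm over their backs; the gripper's body (76 mm by 85 mm) begins 54 mm behind the grasp point. The pads swing forward as they close: fully open they stand 13 mm farther back than shut.
Start: joints at [63.329, 17.813, 0.802, 86.603, -0.252, 75.585, -1.558], TCP at [0.226, -0.501, 0.248] pointing down, gripper open.
Joint ranges: [-154.91, 154.91], [-16.99, 109.72], [-72.82, 74.43], [7.12, 147.25], [-82.49, 262.49], [11.32, 116.49], [-174.64, 174.64]. Speed limits (degrees/s): [159.86, 159.86, 180, 180, 180, 180, 180].

## Interface

Orientations are given as [roll, pitch, yaw] about the fixed x, y, z axes, in that order (R = Rz(yaw) Ry(pitch) Rx(roll)).
In Python, from station import robot, fingers, vision, workorder, recognise gives the robot as it stands. Calls block until the motion is done:
- robot.move_to(position, orientation): joint-space move of the TCP to a pose.
- robot.line_to(position, orientation=None, velocity=0.15, f_stop=None): straight line of the TCP; orientation=None keeps the orientation; velocity is the mean speed in m/s. With f_stop (N) it stops when the force on the tool has changed by that much, and returns True; else False.
- robot.move_j(angles): joint-space move.
- fingers.gripper_to(opening, force=None): opening from 0.0 (shut) to 1.0 (fully open); force is the grip in N (None keeps the last); returns when the fingers have stopped.
- robot.pause(seconds).
- robot.inverse_kinematics(position, orientation): joint angles nearest the present ones, or None.
- vision.grab_frame(name): name is "scene" or "top" or "wrist"; returns the picture (384x512x3 uint8, red, green, blue); there is no depth.
- vision.calibration(name): a dict with "mtx" (3x3 intrinsics, pixels), "k1" (the pictures are not rectified: a ray, as slopes to the right and down, at radius r is drawn at 1 + k1 r^2 times it, then the intrinsics apply), "extrinsics" (4x4, takes a point from world to camera coordinates); the wrist camera has in their place "T_tool_cam" (4x4, takes a point from camera to tool coordinates, whose origin is the TCP and whose axes are the flange's). Camera axes: x right, y up, looking along -z (the intrinsics and any distortion apply to the point x, -y, -z); pixel columns grow to the right and rows downward; lengths in m; the calibration is good to about 2 mm. A picture is of the moment at which its call begins: read the wrist's pose just before it. calibration takes no time and is no camera call.
A pose or a line that the arm cannot do raises robot.PlanningError and nothing moves.
- workorder.close_job(): hands the job in; it is judged then, once.
Trained networks look in the newest picture that a camera, given by its name, has taken for a name from the list of things; names that differ only in an ending like _2 or _b are one class to them, and where a whole thing is asked for, a point or a joint stands for the part that bears it (a point fixed in the world has none). Each returns a list of dicts, best first, with "p" (0 to 1); they miss things now and then, are a little off and sometimes report something else, mostly with a low value. They report only what shows in the picture. A call takes as long as a camera call. They do not tell look-alikes from the thing itself.
- recognise(label, camera): "rect" ([centre column, centre row, width, height] in pixels, round what is visible of it).
Readings, each from a call of its own:
- robot.current_time_s(): time.
- robot.current_joint_positions(): joint angles.
- robot.current_dq(): joint speeds.
- robot.current_joint_torque(): joint torques, N m.
- robot.current_tool_pos(): TCP position.
- robot.current_eef_rot(): TCP orientation.
- robot.current_contact_force(): force on the tool from outside, world axes, zero at the start.
- robot.current_torque(): the same for the moment, N m.
- robot.current_finger_gap(): opening from 0.0 (shut) to 1.0 (fully open).
- robot.current_gripper_force(): force on a finger pad.
Only numpy, scipy, OpenCV 4.12 (cv2) and the standard library are available. Lean on these libraries where they do the work, as an engineer would, in place of code of your own. Each camera call takes 0.05 s, during which the arm holds its last target. There are 200 camera calls.

## Task

Get the steamer ready for custards: take every spice tin that is stored in it out and stand it upright in the wooden tray, then fit the rack by tilting it, hooking its plain edge under the lip on the steamer's near side and lowering the other edge, without letting it drop, until it lies flat on both ledges. Then stand all the terracotta cups upright on the rack, and leave the bowl, the salt pig and the scoop where they are.

Things in the scene. Friction and masses are not known exactly. Their poses are not given: they have to be found in the camera images.
- steamer: Open rectangular steel steamer pan, fixed, 222 (its x) by 252 (its y) by 74 high, inside 214 by 244, walls 4, floor 4 thick. Origin: centre of its underside, on the counter; z up; -x is its near side, towards the robot. Along both y sides an inner ledge, 22 wide, has its top 62 above the counter (12 below the wall tops): the rack rests on these. Loop handles stick out 26 at the y sides
- lip (a point): Middle of the free edge of the steamer's lip, at its underside: x=-81, y=0, z=88 in the steamer's frame (axes the same). The near wall is taller (94) and carries this flat strip, 6 thick, over the full width; it overhangs the inside by 26, from x=-107 to x=-81. The gap between ledges and lip is 26 high
- rack_grip (a point): Centre of the grip bar of the loose aluminium rack (about 0.45 kg), a slatted plate 200 (x) by 230 (y) by 6, lying flat on the counter right of the steamer at the start. The bar lies along the rack's y over the plate's middle: 64 long, 14 wide (x), 20 tall, centre 42 above the plate's underside. Axes are the rack's: z up from the plate, -x to the plain edge, +x to the edge with an upturned rim
- rack_edge (a point): Middle of the rack's plain edge, underside: 100 from the bar centre to the rack's -x and 42 below it; axes the rack's. This edge goes under the lip; the opposite edge has a rim 30 high over all, 6 thick, too tall for the gap. Fitted, the rack's x lies along the steamer's x, with 14 of play in all in x and in y. It is too long to be let down flat past the lip
- tray: Fixed shallow wooden tray on the counter left of the steamer, 110 (x) by 220 (y) by 16 high, walls 6, inner floor about 6 above the counter. Origin: centre of its underside
- tin0_mid (a point): Centre of a closed steel spice tin, an upright cylinder 56 across and 80 high (0.16 kg), standing at the start on the steamer's floor (4 above the counter), where it sticks up above the ledges and blocks the rack. Two or three such tins are there; None if absent
- cup0_mid (a point): Centre of an empty terracotta custard cup, round, open at the top, 55 high, 62 across, slightly narrower at the foot (0.13 kg), standing at the start on the counter on the left, nearer the robot than the tray. Two or three such cups are there; None if absent
- tin1_mid (a point): Centre of a closed steel spice tin, an upright cylinder 56 across and 80 high (0.16 kg), standing at the start on the steamer's floor (4 above the counter), where it sticks up above the ledges and blocks the rack. Two or three such tins are there; None if absent
- cup1_mid (a point): Centre of an empty terracotta custard cup, round, open at the top, 55 high, 62 across, slightly narrower at the foot (0.13 kg), standing at the start on the counter on the left, nearer the robot than the tray. Two or three such cups are there; None if absent
- tin2_mid (a point): Centre of a closed steel spice tin, an upright cylinder 56 across and 80 high (0.16 kg), standing at the start on the steamer's floor (4 above the counter), where it sticks up above the ledges and blocks the rack. Two or three such tins are there; None if absent
- cup2_mid (a point): Centre of an empty terracotta custard cup, round, open at the top, 55 high, 62 across, slightly narrower at the foot (0.13 kg), standing at the start on the counter on the left, nearer the robot than the tray. Two or three such cups are there; None if absent
- bowl_mid (a point): Bystander, loose, to be left alone: amber glass bowl, 120 across, 60 high; point inside its body
- salt_pig_mid (a point): Bystander, loose, to be left alone: white ceramic salt pig, round, 104 across, 117 high, with a dark round mouth at its side; point inside its body
- scoop_mid (a point): Bystander, loose, to be left alone: blue plastic scoop, 180 long, 56 wide, 40 high; point inside its body
Not all that is in view belongs to the job. Leave any yellow look-alike of the part that bears cup0_mid alone. What is shaped like the part that bears tin2_mid but pink or yellow is not meant.

How it is judged (in metres and radians):
On the way, in this order (a step that is already met when the one before it is completed fails the run):
1. The rack, still tilted, has its plain edge under the lip (x of rack_edge in the frame of steamer between -0.115 and -0.085 m and z of rack_edge in the frame of steamer between 0.055 and 0.085 m and angle between rack_grip's own z axis and vertical above 0.12 rad), for 0.1 s.
2. The rack lies flat on both ledges, plain edge under the lip (x of rack_grip in the frame of steamer between -0.013 and 0.013 m and y of rack_grip in the frame of steamer between -0.013 and 0.013 m and z of rack_grip in the frame of steamer between 0.099 and 0.109 m and angle between rack_grip's own z axis and vertical below 0.04 rad), for 0.2 s.
At the end, for the whole second after the job is handed in: The rack lies flat (within 2.3 degrees, 5 mm in height) on the ledges with its plain edge under the lip; every cup stands upright (within 7 degrees) on the rack's plate; every tin stands upright (within 7 degrees) on the floor of the tray; all at rest (all of step 2 and x of cup0_mid in the frame of steamer between -0.095 and 0.105 m and y of cup0_mid in the frame of steamer between -0.115 and 0.115 m and z of cup0_mid in the frame of steamer between 0.089 and 0.102 m and angle between each of cup0_mid, tin0_mid, cup1_mid, tin1_mid, cup2_mid, tin2_mid's own z axis and vertical below 0.12 rad and x of tin0_mid in the frame of tray between -0.055 and 0.055 m and y of tin0_mid in the frame of tray between -0.11 and 0.11 m and z of tin0_mid in the frame of tray between 0.038 and 0.053 m and linear speed of each of cup0, tin0, cup1, tin1, cup2, tin2, rack below 0.02 m/s and x of cup1_mid in the frame of steamer between -0.095 and 0.105 m and y of cup1_mid in the frame of steamer between -0.115 and 0.115 m and z of cup1_mid in the frame of steamer between 0.089 and 0.102 m and x of tin1_mid in the frame of tray between -0.055 and 0.055 m and y of tin1_mid in the frame of tray between -0.11 and 0.11 m and z of tin1_mid in the frame of tray between 0.038 and 0.053 m and x of cup2_mid in the frame of steamer between -0.095 and 0.105 m and y of cup2_mid in the frame of steamer between -0.115 and 0.115 m and z of cup2_mid in the frame of steamer between 0.089 and 0.102 m and x of tin2_mid in the frame of tray between -0.055 and 0.055 m and y of tin2_mid in the frame of tray between -0.11 and 0.11 m and z of tin2_mid in the frame of tray between 0.038 and 0.053 m); the robot touches nothing.
It fails at once if the bowl is moved more than 3 cm (distance of bowl_mid from where it was at the start of the episode above 0.03 m).
It fails at once if the salt pig is moved more than 3 cm (distance of salt_pig_mid from where it was at the start of the episode above 0.03 m).
It fails at once if the scoop is moved more than 3 cm (distance of scoop_mid from where it was at the start of the episode above 0.03 m).
It fails at once if the rack is dropped at the steamer instead of lowered (falls faster than 0.4 m/s out of the fingers) (contact force between the fingers and rack below 0.1 N and linear speed of rack above 0.4 m/s and horizontal distance between rack_grip and steamer below 0.15 m).
Of tin0, tin1, tin2 only 2 to 3 are there at a start; the rules pass over those that are not, and their reading is None.
Of cup0, cup1, cup2 only 2 to 3 are there at a start; the rules pass over those that are not, and their reading is None.
At some moment in a run one of cup0, cup1, cup2 may be knocked a few centimetres aside while the robot is not near it.
It also fails if it takes over 200 s, if anything falls off the work surface, if the arm or the gripper's body presses on something with over 40 N, if the wrist force passes 120 N, or if a joint passes its speed limit or range.

## Working session

There is one attempt and no reset: what is moved stays moved. The work goes in short steps, each a Python script; the robot and the scene stay as the last script left them, time stands still between calls to the robot, and variables do not carry over. Pictures are saved under pics/ and viewed, at most 14 in all, crops included, and the job is handed in when it is done.

```bash
ls; mkdir -p pics
cat > h.py <<'E'
import numpy as np, cv2
from station import robot, fingers, vision, workorder, recognise
def save(cam,name):
    im=vision.grab_frame(cam); cv2.imwrite(f'pics/{name}.png',cv2.cvtColor(im,cv2.COLOR_RGB2BGR)); return im
def ray(cam,uv,T=None):
    c=vision.calibration(cam); K=np.array(c['mtx']); k=c['k1']
    s=np.array([(uv[0]-K[0,2])/K[0,0],(uv[1]-K[1,2])/K[1,1]]); d=s.copy()
    for _ in range(20): d=s/(1+k*(d@d))
    v=np.array([d[0],-d[1],-1])
    if T is None: T=np.linalg.inv(np.array(c['extrinsics']))
    return T[:3,3],T[:3,:3]@v
def at(cam,uv,z,T=None):
    o,d=ray(cam,uv,T); return o+d*(z-o[2])/d[2]
def proj(cam,P,T=None):
    c=vision.calibration(cam); K=np.array(c['mtx'])
    E=np.array(c['extrinsics']) if T is None else np.linalg.inv(T)
    p=E[:3,:3]@np.array(P)+E[:3,3]; s=np.array([p[0],-p[1]])/-p[2]; s=s*(1+c['k1']*(s@s))
    return np.array([K[0,0]*s[0]+K[0,2],K[1,1]*s[1]+K[1,2]])
E
python3 - <<'E'
from h import *
a=save('top','top0'); b=save('scene','scene0')
for c in('top','scene'):
    k=vision.calibration(c);T=np.linalg.inv(np.array(k['extrinsics']));print(c,T.round(3).tolist(),k['k1'],np.array(k['mtx']).round(1).tolist())
    for l in ['steamer','tray','rack_grip','tin0_mid','cup0_mid','bowl_mid','salt_pig_mid','scoop_mid']:
        print(l,[([round(x) for x in r['rect']],round(r['p'],2)) for r in recognise(l,c)])
im=np.hstack([a]); cv2.imwrite('pics/top0b.png',cv2.cvtColor(cv2.resize(a,(800,600)),cv2.COLOR_RGB2BGR)); cv2.imwrite('pics/scene0b.png',cv2.cvtColor(cv2.resize(b,(800,600)),cv2.COLOR_RGB2BGR))
print(robot.current_tool_pos(),robot.current_eef_rot(),robot.current_time_s())
E
```

```text
pics
top [[0.009, 0.992, -0.128, 0.391], [-0.999, 0.013, 0.03, 0.034], [0.031, 0.128, 0.991, 1.325], [0.0, 0.0, 0.0, 1.0]] -0.030693374502723268 [[389.8, 0.0, 257.0], [0.0, 389.8, 192.8], [0.0, 0.0, 1.0]]
steamer [([261, 196, 93, 86], 0.78)]
tray [([163, 184, 71, 40], 0.82), ([158, 232, 19, 23], 0.27)]
rack_grip [([355, 237, 79, 73], 0.84), ([342, 149, 36, 40], 0.68)]
tin0_mid [([282, 195, 18, 22], 0.69), ([259, 196, 94, 82], 0.47)]
cup0_mid [([186, 229, 17, 17], 0.59), ([200, 266, 21, 20], 0.58)]
bowl_mid [([344, 148, 35, 38], 0.93)]
salt_pig_mid [([196, 134, 34, 36], 0.73)]
scoop_mid [([248, 130, 54, 20], 0.81), ([187, 230, 18, 18], 0.67)]
scene [[-0.87, -0.378, 0.316, 0.977], [0.493, -0.673, 0.552, 0.747], [0.004, 0.636, 0.772, 1.137], [0.0, 0.0, 0.0, 1.0]] -0.15227856399378975 [[449.5, 0.0, 249.7], [0.0, 449.5, 195.4], [0.0, 0.0, 1.0]]
steamer [([252, 203, 92, 91], 0.97), ([166, 166, 36, 30], 0.67), ([359, 294, 28, 26], 0.31)]
tray [([294, 302, 73, 84], 0.79)]
rack_grip [([236, 135, 82, 53], 0.81)]
tin0_mid [([237, 187, 20, 28], 0.89), ([236, 138, 78, 52], 0.58)]
cup0_mid [([326, 246, 24, 22], 0.91), ([346, 220, 25, 25], 0.64), ([359, 295, 24, 24], 0.32), ([294, 298, 72, 82], 0.2)]
bowl_mid [([168, 165, 33, 27], 0.94), ([252, 202, 94, 94], 0.56)]
salt_pig_mid [([227, 286, 43, 45], 0.65)]
scoop_mid [([193, 249, 38, 48], 0.94), ([251, 204, 97, 94], 0.29)]
[ 0.22620485 -0.50134589  0.24832645] [1.79996905e+02 1.23021017e-03 2.42838353e+01] 0.9
```

Run:
```python
import cv2
t=cv2.imread('pics/top0.png')[100:300,120:400]; cv2.imwrite('pics/t.png',cv2.resize(t,(800,571),interpolation=cv2.INTER_CUBIC))
t=cv2.imread('pics/scene0.png')[90:370,120:420]; cv2.imwrite('pics/s.png',cv2.resize(t,(640,597),interpolation=cv2.INTER_CUBIC))
```

```text
(no output)
```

View pics/t.png

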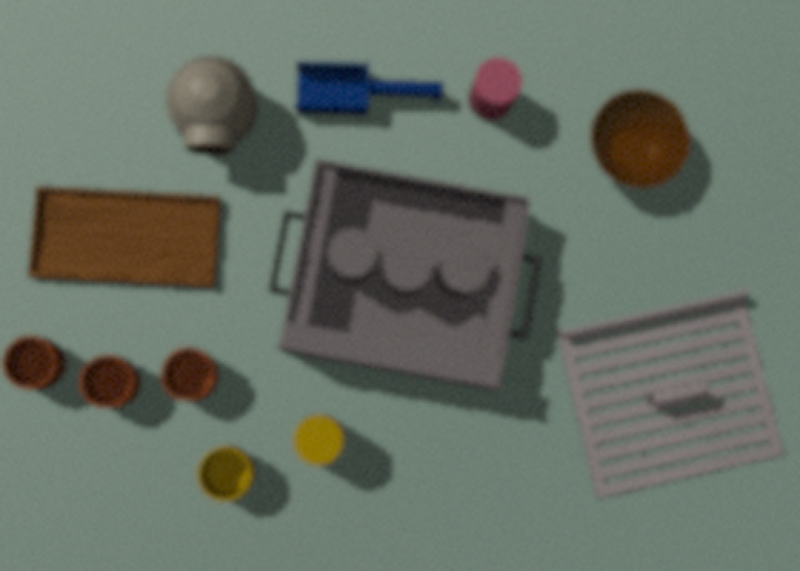

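View pics/s.png

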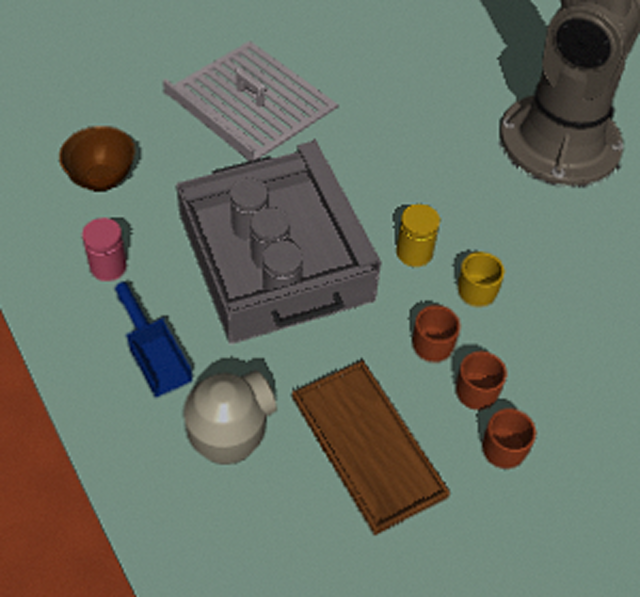

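Run:
```python
from h import *
f=lambda c,z: at('top',(120+c[0]/2.857,100+c[1]/2.857),z).round(3)[:2]
print('steamer',f((318,160),.074),f((525,198),.074),f((498,385),.094),f((282,347),.094))
print('rack',f((565,335),.006),f((748,298),.03),f((783,455),.006),f((600,495),.006),'bar',f((687,393),.052))
print('tins',*[f(c,.084) for c in((353,252),(410,262),(466,268),)],'ytin',f((320,440),.08))
print('cups',*[f(c,.055) for c in((34,362),(109,382),(190,374),(226,473))])
print('tray',*[f(c,.016) for c in((37,188),(220,198),(216,287),(30,278))])
print('pig,scoop,pink,bowl',f((210,100),.06),f((330,88),.03),f((498,75),.08),f((640,137),.04))
c=vision.calibration('wrist');print(np.array(c['T_tool_cam']).round(3).tolist(),c['k1'],np.array(c['mtx']).round(1).tolist())
for p in [((.53,-.0,.45),0),((.45,-.24,.40),0),((.55,.25,.45),0)]:
  for y in (0,90,180,-90): 
    q=robot.inverse_kinematics(p[0],[180,0,y]); print(p,y,None if q is None else np.round(q))
```

```text
steamer [0.672 0.082] [ 0.632 -0.156] [ 0.418 -0.122] [0.457 0.117]
rack [ 0.48  -0.213] [ 0.524 -0.428] [ 0.34  -0.473] [ 0.292 -0.253] bar [ 0.411 -0.345]
tins [0.565 0.04 ] [ 0.555 -0.024] [ 0.549 -0.087] ytin [0.356 0.074]
cups [0.439 0.399] [0.417 0.314] [0.427 0.223] [0.317 0.179]
tray [0.646 0.417] [0.637 0.2  ] [0.531 0.201] [0.539 0.42 ]
pig,scoop,pink,bowl [0.745 0.209] [0.771 0.071] [ 0.775 -0.125] [ 0.715 -0.3  ]
[[-0.001, 0.962, 0.273, 0.07], [1.0, 0.002, -0.0, -0.001], [-0.0, 0.273, -0.962, -0.126], [0.0, 0.0, 0.0, 1.0]] -0.05104102357223784 [[314.1, 0.0, 252.3], [0.0, 314.1, 197.4], [0.0, 0.0, 1.0]]
((0.53, -0.0, 0.45), 0) 0 [ 20.  17. -32.  62.   9. 103. -99.]
((0.53, -0.0, 0.45), 0) 90 [ 25.  19. -40.  61.  12. 104. -11.]
((0.53, -0.0, 0.45), 0) 180 [ 26.  19. -42.  61.  13. 104.  78.]
((0.53, -0.0, 0.45), 0) -90 [ -42.   22.   64.   64.  -20.  105. -165.]
((0.45, -0.24, 0.4), 0) 0 [ 34.  12. -10.  74.   2.  95. -66.]
((0.45, -0.24, 0.4), 0) 90 [ 42.  13. -21.  73.   4.  95.  22.]
((0.45, -0.24, 0.4), 0) 180 [ 49.  13. -30.  73.   7.  95. 110.]
((0.45, -0.24, 0.4), 0) -90 [  27.   11.   -0.   74.    0.   95. -154.]
((0.55, 0.25, 0.45), 0) 0 [  -0.   34.  -61.   46.   32.  112. -133.]
((0.55, 0.25, 0.45), 0) 90 [  2.  38. -72.  46.  40. 115. -47.]
((0.55, 0.25, 0.45), 0) 180 [  0.  35. -63.  46.  34. 113.  46.]
((0.55, 0.25, 0.45), 0) -90 [ -0.  34. -62.  46.  33. 112. 137.]
```

```bash
cat >> h.py <<'E'
def seed(az): robot.move_j([-az,18,0,86,0,76,0])
def toolT():
    from scipy.spatial.transform import Rotation as R
    T=np.eye(4); T[:3,:3]=R.from_euler('xyz',robot.current_eef_rot(),degrees=True).as_matrix(); T[:3,3]=robot.current_tool_pos()
    return T@np.array(vision.calibration('wrist')['T_tool_cam'])
def wrist(name):
    T=toolT(); im=save('wrist',name); np.save(f'pics/{name}.npy',T)
    cv2.imwrite(f'pics/{name}_b.png',cv2.resize(cv2.imread(f'pics/{name}.png'),(800,600),interpolation=cv2.INTER_CUBIC)); return T
E
python3 - <<'E'
from h import *
robot.move_to([.41,-.295,.30],[180,0,90]);wrist('w_rack'); print(robot.current_joint_positions())
seed(0); robot.move_to([.52,.03,.30],[180,0,90]);wrist('w_st');print(robot.current_joint_positions())
robot.move_to([.57,.36,.30],[180,0,90]);wrist('w_tray');print(robot.current_joint_positions(),robot.current_time_s())
E
```

```text
[ 48.61721072  12.18444457 -17.78305579  87.31905804   3.81843494
  81.14004007  30.33003261]
[-3.87793784 13.0939072  -1.38878978 85.48455339  0.40561999 81.36633557
 -5.470667  ]
[-27.95361748  33.1625942  -10.7694414   56.93613426   5.99889182
  90.36293239 -37.19825896] 5.0
```

View pics/w_rack_b.png

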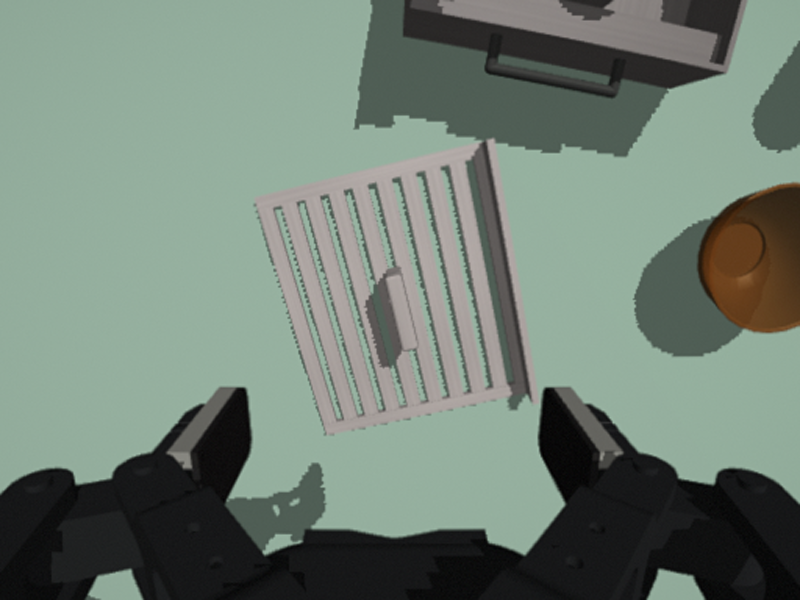

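View pics/w_st_b.png

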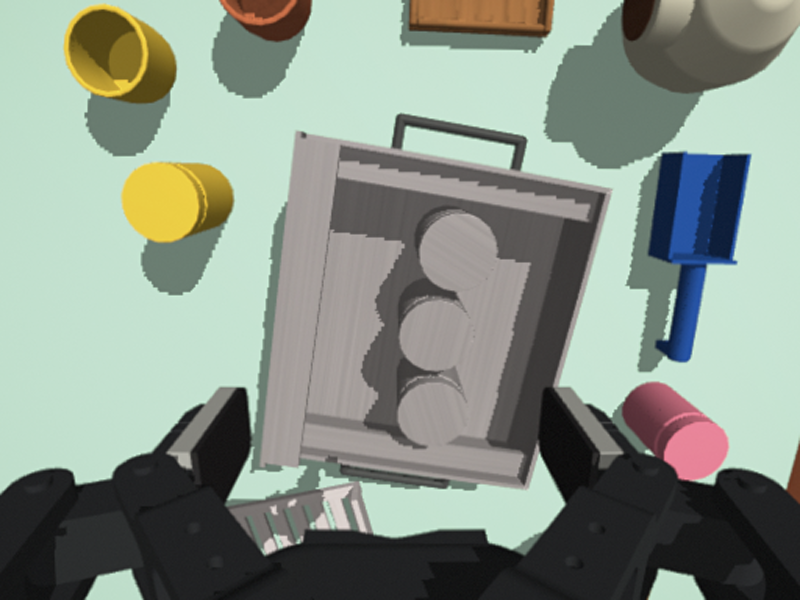

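View pics/w_tray_b.png

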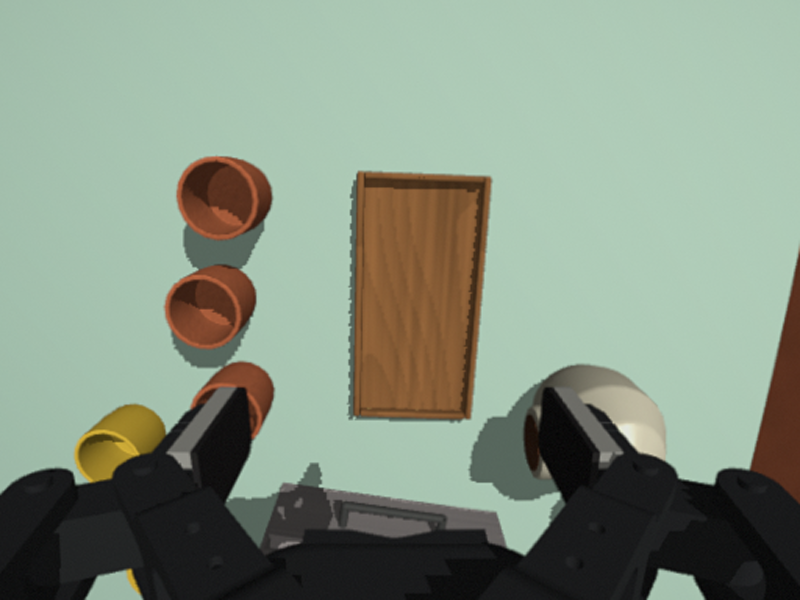

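```bash
cat >> h.py <<'E'
def fit(name,pix,mod,g):
    from scipy.optimize import least_squares
    T=np.load(f'pics/{name}.npy'); pix=np.array(pix)/1.5625; mod=np.array(mod)
    def res(p):
        c,s=np.cos(p[2]),np.sin(p[2]); W=mod@np.array([[c,s,0],[-s,c,0],[0,0,1]])+[p[0],p[1],0]
        return (np.array([proj('wrist',w,T) for w in W])-pix).ravel()
    r=least_squares(res,g); print(r.fun.round(1)); return r.x
E
python3 - <<'E'
from h import *
s=fit('w_st',[(297,131),(611,189),(528,488),(253,468),(340,147),(298,467)],[(-.111,.126,.094),(.111,.126,.074),(.111,-.126,.074),(-.111,-.126,.094),(-.081,.126,.094),(-.081,-.126,.094)],[.54,-.02,-.2])
r=fit('w_rack',[(256,204),(328,434),(490,140),(535,401),(402,311)],[(-.1,.115,.006),(-.1,-.115,.003),(.1,.115,.03),(.1,-.115,.03),(0,0,.052)],[.41,-.34,.2])
t=fit('w_tray',[(359,172),(491,178),(470,419),(354,417)],[(-.055,.11,.016),(.055,.11,.016),(.055,-.11,.016),(-.055,-.11,.016)],[.58,.31,0])
T=np.load('pics/w_st.npy')
tins=[at('wrist',np.array(p)/1.5625,.084,T).round(4) for p in((458,251),(435,334),(432,410))]
print('st',s[:2].round(4),np.degrees(s[2]).round(2),'rack',r[:2].round(4),np.degrees(r[2]).round(2),'tray',t[:2].round(4),np.degrees(t[2]).round(2),tins)
np.savez('poses.npz',s=s,r=r,t=t,tins=tins)
E
```

```text
[-1.5  0.5  0.1  0.9 -1.2  1.8  3.5 -0.6  0.3 -4.7 -1.1  3.8]
[-2.4 -2.5 -0.1  0.4  0.8 -1.   2.8  1.  -1.   2.9]
[-1.2 -0.1  1.1 -0.5  0.6  1.1 -0.5 -0.1]
st [ 0.5448 -0.0204] -9.84 rack [ 0.4131 -0.3394] 13.54 tray [0.5923 0.3128] -2.45 [array([0.5662, 0.0429, 0.084 ]), array([ 0.5512, -0.0189,  0.084 ]), array([ 0.5501, -0.0812,  0.084 ])]
```

Run:
```python
from h import *
P=np.load('poses.npz'); t=P['t']; tins=P['tins']
c,s=np.cos(t[2]),np.sin(t[2]); D=np.array([180,0,82.]); E=[180,0,87.5]
fingers.gripper_to(1.0,40)
for i,ty in enumerate((.066,0,-.066)):
    x,y=tins[i][:2]; px,py=t[0]-s*ty,t[1]+c*ty
    robot.move_to([x,y,.20],D); robot.line_to([x,y,.058],velocity=.12)
    fingers.gripper_to(0.3,40); print('gap',robot.current_finger_gap(),robot.current_gripper_force())
    robot.line_to([x,y,.22],velocity=.2)
    robot.line_to([px,py,.22],E,velocity=.25); robot.line_to([px,py,.08],velocity=.2)
    print(robot.line_to([px,py,.059],velocity=.03,f_stop=6),robot.current_tool_pos(),robot.current_finger_gap())
    fingers.gripper_to(1.0); robot.line_to([px,py,.22],velocity=.25)
robot.move_to([.52,.03,.30],[180,0,90]);wrist('w_st2')
robot.move_to([.55,.42,.25],[180,0,90]);wrist('w_tray2');print(robot.current_time_s())
```

```text
gap 0.6427436863125804 42.80627831351012
True [0.59476985 0.37854942 0.06087511] 0.6418109271650954
gap 0.6412610693642257 42.70757676829817
True [0.59197709 0.31258072 0.06087559] 0.643710367326257
gap 0.6397295554538224 42.728846145000716
True [0.5891545  0.24668486 0.06085476] 0.643549068938374
32.4833
```

View pics/w_tray2_b.png

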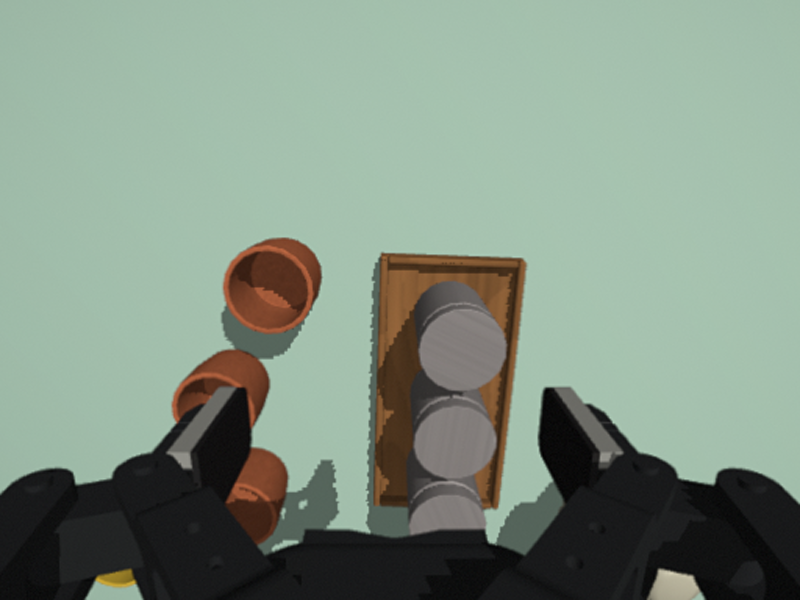

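View pics/w_st2_b.png

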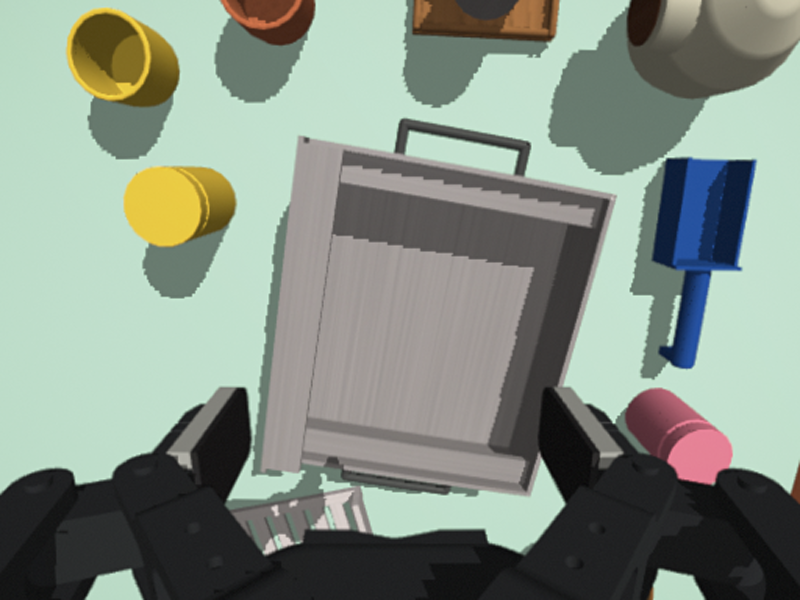

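Run:
```python
from h import *
robot.move_to([.60,-.03,.36],[180,0,0]);wrist('w_st3');print(robot.current_time_s())
s=fit('w_st2',[(301,136),(615,195),(530,494),(344,150),(302,466)],[(-.111,.126,.094),(.111,.126,.074),(.111,-.126,.074),(-.081,.122,.094),(-.081,-.122,.094)],[.54,-.02,-.2]);print(s,np.degrees(s[2]))
T=np.load('pics/w_st3.npy'); im=cv2.imread('pics/w_st3_b.png')
M=[(-.111,.126,.094),(.111,.126,.074),(.111,-.126,.074),(-.111,-.126,.094),(-.081,.126,.094),(-.081,-.126,.094)]
c,n=np.cos(s[2]),np.sin(s[2])
for m in M:
    w=[s[0]+c*m[0]-n*m[1],s[1]+n*m[0]+c*m[1],m[2]]; p=proj('wrist',w,T)*1.5625; print(p.round())
    cv2.drawMarker(im,tuple(int(round(v)) for v in p),(0,0,255),0,12,1)
cv2.imwrite('pics/ov3.png',im)
```

```text
34.2333
[-1.1 -1.3  1.8 -0.8  0.2  1.   0.4 -1.  -1.3  4. ]
[ 0.54641329 -0.01871634 -0.17052393] -9.77030136289071
[225. 415.]
[254. 160.]
[556. 214.]
[500. 458.]
[227. 385.]
[508. 430.]
```

View pics/ov3.png

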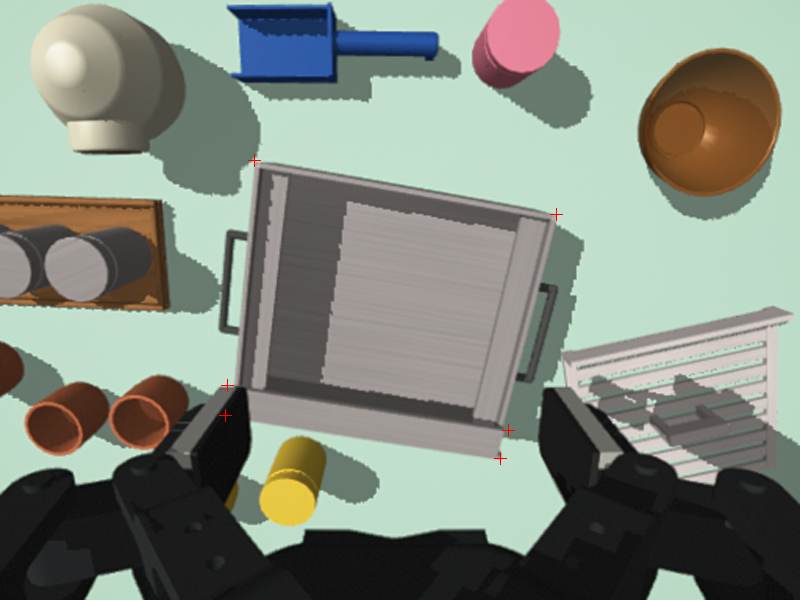

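Run:
```python
from h import *
p=np.load('poses.npz'); np.savez('poses.npz',s=[.5455,-.0195,np.radians(-9.7)],r=p['r'],t=p['t'],tins=p['tins'])
x,y,a=p['r']; robot.move_to([x-.06*np.sin(a),y+.06*np.cos(a),.24],[180,0,90+np.degrees(a)]);wrist('w_rack2');print(robot.current_time_s())
T=np.load('pics/w_rack2.npy'); im=cv2.imread('pics/w_rack2_b.png'); c,n=np.cos(a),np.sin(a)
for m in [(-.1,.115,.006),(-.1,-.115,.006),(.1,.115,.03),(.1,-.115,.03),(-.007,.032,.052),(.007,.032,.052),(-.007,-.032,.052),(.007,-.032,.052)]:
    q=proj('wrist',[x+c*m[0]-n*m[1],y+n*m[0]+c*m[1],m[2]],T)*1.5625; cv2.drawMarker(im,tuple(int(round(v)) for v in q),(0,0,255),0,12,1);print(q.round())
cv2.imwrite('pics/ovr.png',im)
```

```text
36.3083
[254. 192.]
[276. 470.]
[541. 193.]
[518. 487.]
[383. 321.]
[403. 321.]
[383. 407.]
[403. 407.]
```

View pics/ovr.png

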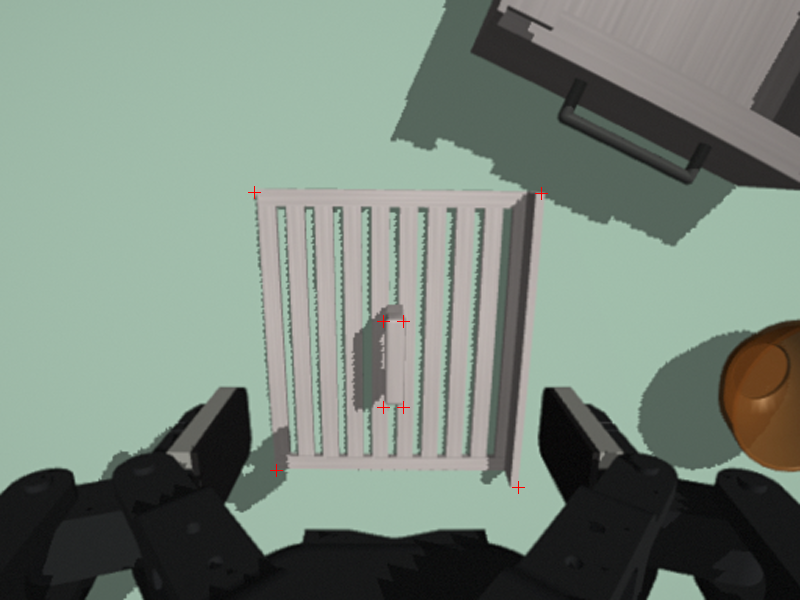

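```bash
cat >> h.py <<'E'
from scipy.spatial.transform import Rotation as Rot
S=np.load('poses.npz')['s'] if __import__('os').path.exists('poses.npz') else None
def rackpose(xe,ze,th,yoff=0.,s=None):
    s=S if s is None else s
    R=Rot.from_euler('z',s[2])*Rot.from_euler('y',-th,degrees=True)
    tip=np.array([xe,yoff,ze])+Rot.from_euler('y',-th,degrees=True).apply([.1,0,.040])
    pos=np.array([s[0],s[1],0])+Rot.from_euler('z',s[2]).apply(tip)
    o=(R*Rot.from_euler('z',90,degrees=True)*Rot.from_euler('x',180,degrees=True)).as_euler('xyz',degrees=True)
    return pos,o
E
python3 - <<'E'
from h import *
x,y,a=np.load('poses.npz')['r']; x-=.0015*np.sin(a); y+=.0015*np.cos(a); O=[180,0,90+np.degrees(a)]
for w in [(-.06,.17,15),(-.06,.068,15),(-.1,.068,15),(-.1,.0625,0)]: print(rackpose(*w),robot.inverse_kinematics(*rackpose(*w)))
robot.line_to([x,y,.12],O); print(robot.line_to([x,y,.040],velocity=.08,f_stop=15),robot.current_tool_pos())
fingers.gripper_to(0,120); print(robot.current_finger_gap(),robot.current_gripper_force(),robot.current_contact_force())
robot.line_to([x,y,.28],velocity=.12); print(robot.current_finger_gap(),robot.current_contact_force(),robot.current_torque())
robot.line_to(*rackpose(-.06,.17,15),velocity=.12)
print(robot.current_tool_pos(),robot.current_eef_rot(),robot.current_contact_force(),robot.current_time_s())
save('scene','sc1'); t=cv2.imread('pics/sc1.png')[60:340,100:400]; cv2.imwrite('pics/sc1b.png',cv2.resize(t,(640,597),interpolation=cv2.INTER_CUBIC))
E
```

```text
(array([ 0.57136468, -0.02392113,  0.23451894]), array([ 1.65000000e+02, -1.27222187e-14,  8.03000000e+01])) [ 15.28397573  11.98215387 -19.17341425  98.57133155   8.6922093
  55.68997739 -16.69781421]
(array([ 0.57136468, -0.02392113,  0.13251894]), array([ 1.65000000e+02, -1.27222187e-14,  8.03000000e+01])) [ 12.68294075  17.68426087 -16.61849381 106.85739754  12.19405435
  42.03789109 -20.31264683]
(array([ 0.53193654, -0.01718156,  0.13251894]), array([ 1.65000000e+02, -1.27222187e-14,  8.03000000e+01])) [ 14.69263087  13.64289764 -19.25414984 112.42039884  12.10477505
  40.60831639 -21.41949131]
(array([ 0.5455, -0.0195,  0.1025]), array([180. ,   0. ,  80.3])) [ 12.43835812  25.5597108  -16.20960828  98.33929949   8.23196646
  57.26457    -16.43031517]
False [ 0.4132123  -0.3383756   0.04060482]
0.14305935277003654 117.15968370437622 [-1.06685593 -0.04439527  3.24803609]
0.13691806670699058 [-0.26881138  0.29410349 -5.47780031] [-0.05480202  0.08925272  0.00703009]
[ 0.57130041 -0.02446972  0.23453609] [1.65004125e+02 1.06151884e-02 8.02476228e+01] [-0.18719581 -0.12712291 -5.50349288] 44.425
```

View pics/sc1b.png

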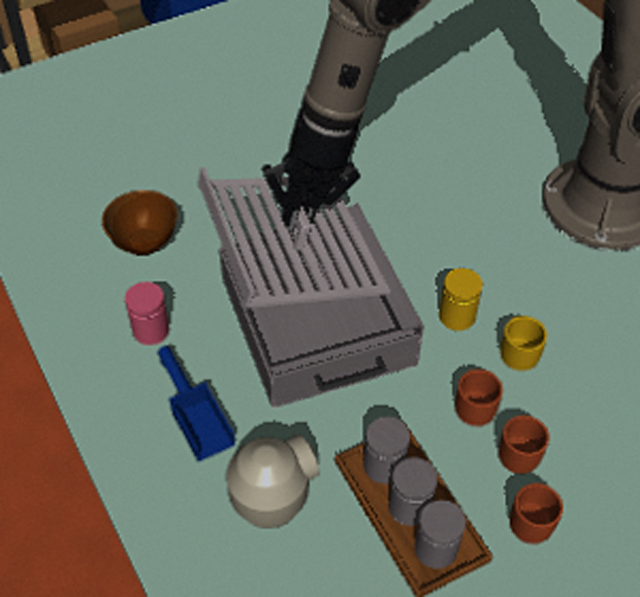

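Run:
```python
from h import *
th=15;R=Rot.from_euler('z',S[2])*Rot.from_euler('y',-th,degrees=True); E0=np.array([S[0],S[1],0])+Rot.from_euler('z',S[2]).apply([-.06,0,.17])
for m in [(0,.115,0.006),(0,-.115,.006),(.2,.115,.03),(.2,.115,0),(.2,-.115,.03)]:
    print(m,((proj('scene',E0+R.apply(m))-[100,60])*2.133).round())
for m in [(-.111,.126,.094),(.111,.126,.074),(.111,-.126,.074),(-.081,.126,.094)]:
    print('st',m,((proj('scene',np.array([S[0],S[1],0])+Rot.from_euler('z',S[2]).apply(m))-[100,60])*2.133).round())
```

```text
(0, 0.115, 0.006) [389. 289.]
(0, -0.115, 0.006) [328. 173.]
(0.2, 0.115, 0.03) [249. 290.]
(0.2, 0.115, 0) [244. 306.]
(0.2, -0.115, 0.03) [199. 165.]
st (-0.111, 0.126, 0.094) [422. 323.]
st (0.111, 0.126, 0.074) [269. 377.]
st (0.111, -0.126, 0.074) [217. 245.]
st (-0.081, 0.126, 0.094) [402. 329.]
```

Run:
```python
from h import *
f=lambda:print(robot.current_tool_pos().round(4),robot.current_contact_force().round(2),robot.current_torque().round(2))
robot.line_to(*rackpose(-.06,.10,15),velocity=.08);f()
print(robot.line_to(*rackpose(-.06,.068,15),velocity=.03,f_stop=8));f()
```

```text
[ 0.5721 -0.0239  0.1653] [ 0.61  0.34 -4.72] [ 0.12  0.63 -0.01]
False
[ 0.5716 -0.0239  0.1328] [ 0.5   0.74 -5.51] [0.12 0.63 0.01]
```

Run:
```python
from h import *
f=lambda:print(robot.current_tool_pos().round(4),robot.current_contact_force().round(2),robot.current_torque().round(2))
print(robot.line_to(*rackpose(-.101,.068,15),velocity=.03,f_stop=8));f()
robot.pause(.4);f(); print(robot.current_time_s())
save('scene','sc2'); t=cv2.imread('pics/sc2.png')[120:270,170:330]; cv2.imwrite('pics/sc2b.png',cv2.resize(t,(640,600),interpolation=cv2.INTER_CUBIC))
```

```text
False
[ 0.5312 -0.0171  0.1326] [ 0.97 -0.08 -6.11] [0.14 0.62 0.  ]
[ 0.531  -0.017   0.1325] [ 0.86 -0.05 -5.47] [0.18 0.68 0.03]
48.6333
```

View pics/sc2b.png

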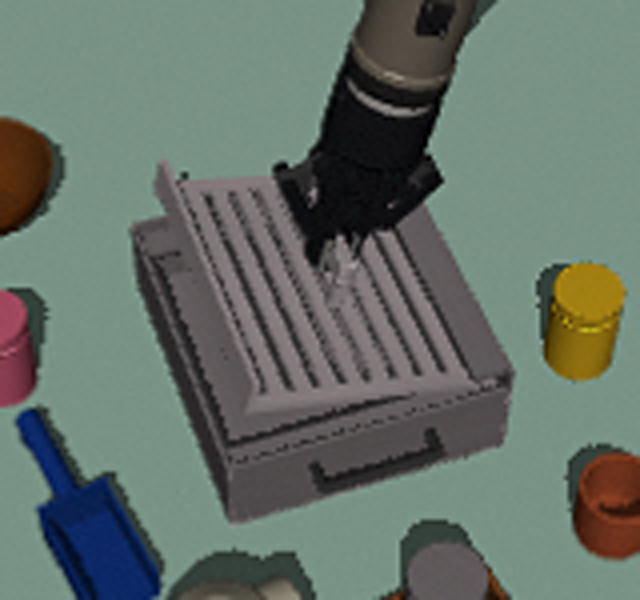

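The rack's plain edge is under the lip (lip edge runs to about (480,380)), with the rim end raised and no contact force. Lowering now.

Run:
```python
from h import *
f=lambda:print(robot.current_tool_pos().round(4),robot.current_eef_rot().round(2),robot.current_contact_force().round(2),robot.current_torque().round(2))
for th,z in [(12,.067),(9,.066),(6,.0655),(4,.065),(2,.0645),(0,.064)]:
    st=robot.line_to(*rackpose(-.1,z,th),velocity=.02,f_stop=10); print(th,st);f()
    if st: break
```

```text
12 False
[ 0.5353 -0.0177  0.1267] [ 1.6802e+02 -1.0000e-02  8.0290e+01] [-1.13  0.78 -4.78] [0.11 0.56 0.02]
9 False
[ 0.5382 -0.0182  0.121 ] [171.01  -0.    80.29] [-0.24 -0.1  -5.16] [0.11 0.39 0.02]
6 False
[ 0.5409 -0.0187  0.1157] [174.   -0.   80.3] [-0.23  0.62 -5.06] [ 0.02  0.33 -0.  ]
4 False
[ 0.5426 -0.019   0.1118] [175.99  -0.    80.29] [-0.36 -0.97 -5.35] [ 0.04  0.18 -0.02]
2 False
[ 0.5442 -0.0193  0.1079] [177.99  -0.    80.29] [-0.14 -0.02 -4.9 ] [ 0.02  0.14 -0.  ]
0 False
[ 0.5456 -0.0196  0.1039] [179.99  -0.    80.29] [ 0.48 -0.49 -5.62] [ 0.03  0.06 -0.02]
```

Run:
```python
from h import *
f=lambda:print(robot.current_tool_pos().round(4),robot.current_contact_force().round(2))
print(robot.line_to(*rackpose(-.1,.0605,0),velocity=.01,f_stop=6));f()
fingers.gripper_to(0.4,20); f(); robot.pause(.4)
p,o=rackpose(-.1,.14,0); robot.line_to(p,velocity=.1)
robot.move_to([.36,.20,.36],[180,0,180]); wrist('w_cups')
robot.move_to([.60,-.03,.36],[180,0,0]) if 0 else None
save('scene','sc3'); t=cv2.imread('pics/sc3.png')[110:360,150:430]; cv2.imwrite('pics/sc3b.png',cv2.resize(t,(672,600),interpolation=cv2.INTER_CUBIC))
for l in ['cup0_mid']:
  for c in ('wrist','scene'): print(c,[(np.round(np.array(r['rect'])*1,1).tolist(),round(r['p'],2)) for r in recognise(l,c)])
print(robot.current_joint_positions(),robot.current_time_s())
im=np.hstack([cv2.imread('pics/sc3b.png')[:,:600][:, :],]); a=cv2.resize(cv2.imread('pics/w_cups.png'),(400,300)); b=cv2.resize(cv2.imread('pics/sc3b.png'),(400,357))
```

```text
True
[ 0.5456 -0.0194  0.1024] [-0.41 -0.74  6.19]
[ 0.543  -0.0196  0.0995] [-0.11 -0.47 -0.99]
wrist [([271.2, 201.6, 43.5, 47.3], 0.97), ([241.1, 126.6, 42.1, 45.7], 0.71)]
scene [([325.9, 244.8, 23.5, 23.7], 0.98), ([345.4, 221.6, 22.5, 30.6], 0.6)]
[  9.9604181    0.69070576 -41.20282951  91.62118068   0.41350161
  87.93663399  58.61561581] 54.6583
```

View pics/w_cups_b.png

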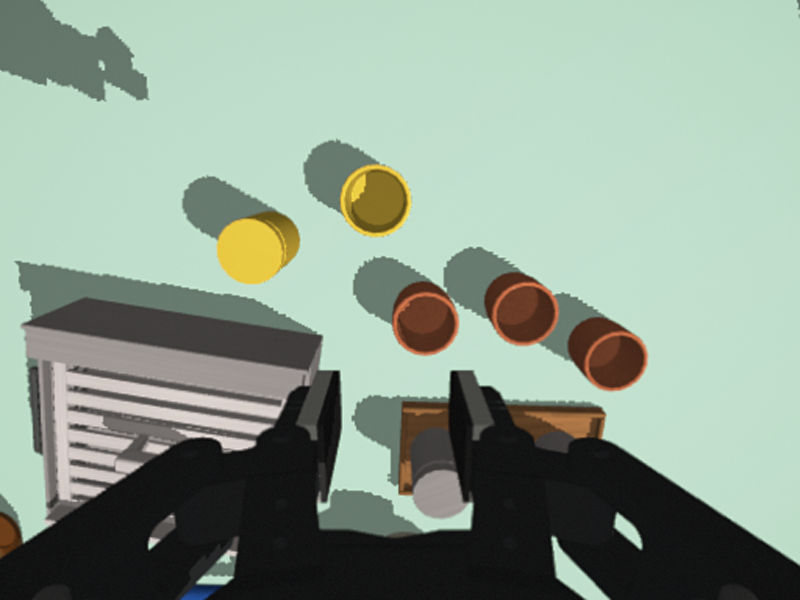

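```bash
cat >> h.py <<'E'
def topcups(name):
    im=save('top',name); hsv=cv2.cvtColor(im,cv2.COLOR_RGB2HSV)
    m=((hsv[...,0]<13)&(hsv[...,1]>110)&(hsv[...,2]>50)).astype(np.uint8)
    n,l,st,ce=cv2.connectedComponentsWithStats(m)
    return [(at('top',ce[i],.05)[:2].round(3).tolist(),int(st[i,4])) for i in range(1,n) if 60<st[i,4]<800]
E
cat > cup.py <<'E'
import sys
from h import *
def pick(x,y,tx,ty):
    P=np.array([S[0],S[1],0])+Rot.from_euler('z',S[2]).apply([tx,ty,0]); Y=180+np.degrees(S[2])
    fingers.gripper_to(1.0,30); robot.move_to([x,y,.18],[180,0,90]); robot.line_to([x,y,.038],velocity=.12)
    fingers.gripper_to(.4,30); print('gap',robot.current_finger_gap())
    robot.line_to([x,y,.24],velocity=.2); robot.line_to([P[0],P[1],.24],[180,0,Y],velocity=.2)
    robot.line_to([P[0],P[1],.125],velocity=.12); print(robot.line_to([P[0],P[1],.104],velocity=.02,f_stop=5),robot.current_tool_pos(),robot.current_finger_gap())
    fingers.gripper_to(.87); robot.line_to([P[0],P[1],.24],velocity=.12)
E
python3 - <<'E'
from cup import *
T=np.load('pics/w_cups.npy')
c=[at('wrist',np.array(p)/1.5625,.055,T)[:2] for p in((426,321),(525,312),(614,360))]; print(np.round(c,4)); 
print(topcups('tc0')); seed(25); a=topcups('tc1'); print(a)
pick(*c[0],.046,-.07)
seed(-40); print(topcups('tc2'),robot.current_time_s())
E
```

```text
[[0.4255 0.228 ]
 [0.4172 0.3187]
 [0.4651 0.4074]]
[([0.465, 0.403], 218), ([0.427, 0.225], 246), ([0.427, 0.305], 115)]
[([0.461, 0.409], 166)]
gap 0.69830355097541
True [ 0.5788011  -0.0962264   0.10697823] 0.6986944568829127
[([0.589, -0.103], 294), ([0.465, 0.403], 216), ([0.419, 0.315], 256)] 66.5917
```

Run:
```python
from cup import *
pick(.4175,.3175,.046,.07)
seed(-40); a=topcups('tc3'); print(a,robot.current_time_s())
c=[p for p,_ in a if p[1]>.25]
if len(c)==1 and np.hypot(c[0][0]-.465,c[0][1]-.405)<.01: pick(.465,.4055,-.046,0); seed(-40); print(topcups('tc4'))
save('scene','sc5'); print(robot.current_time_s())
a=cv2.resize(cv2.imread('pics/sc5.png')[110:360,150:430],(672,600),interpolation=cv2.INTER_CUBIC); cv2.imwrite('pics/sc5b.png',a)
```

```text
gap 0.7128791417033592
True [0.60243369 0.04164086 0.10712598] 0.7102331222562954
[([0.612, 0.041], 280), ([0.589, -0.103], 293), ([0.465, 0.404], 225)] 79.1833
gap 0.7023550845877038
True [ 0.49993532 -0.01181907  0.10705333] 0.7077885880735723
[([0.611, 0.041], 278), ([0.588, -0.103], 290), ([0.502, -0.015], 277)]
92.2667
```

View pics/sc5b.png

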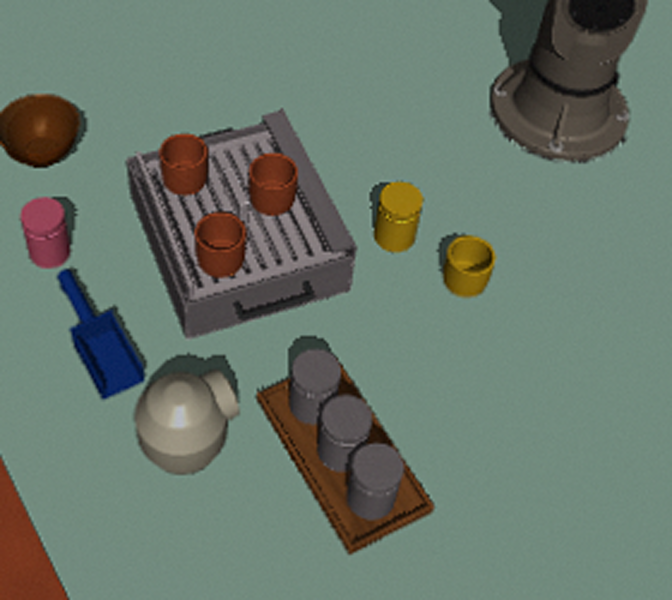

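All three cups stand upright on the flat rack, at (184,163), (273,183) and (220,244). The three tins stand in the tray and nothing else has moved, so I'm handing in.

```bash
python3 -c "
from h import *
print(workorder.close_job())"
```

```text
the job is handed in; nothing more can be done
None
```

I handed the job in at about 92 s; no verdict came back. In the last picture the three tins stand in the tray, the rack lies flat and hooked under the lip, the three cups stand on it, and the bowl, salt pig and scoop look undisturbed.

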